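Stack the snap templates on the sloping rack

ROBOT

A 6-joint arm with a two-finger parallel gripper is mounted at the origin on the work surface. World frame = base frame: x ahead of the robot, y to its left, z up, the work surface at z = 0. Lengths are in m, angles in rad, forces in N, time in s.
With the tool pointing down it reaches from about 0.35 to 0.975 m from the base axis. Payload 7.1 kg.
Tool frame: the origin (TCP) lies midway between the tips of the shut fingers; the grasp point (between the pads) lies 19 mm behind it; z points along the fingers, y is the line along which they close (so a half turn about z gives the same grasp; the last joint's range is limited). The gripper opens to 88 mm and grips with 3 to 60 N. Pads are 20 mm wide; open, the fingers measure 115 mm over their backs; the gripper's body (75 mm by 178 mm) begins 61 mm behind the grasp point.
Start: joints at [1.239, 0.423, 1.63, -0, 1.089, -0.019], TCP at [0.192, 0.595, 0.223] pointing down, gripper open.
Joint ranges: [-3, 3], [-0.9, 2.11], [0.09, 2.58], [-1.31, 4.45], [0.11, 2.69], [-2.54, 2.54]. Speed limits (rad/s): [2.39, 2.39, 3.01, 3.14, 3.14, 3.14].

INTERFACE

Orientations are given as a unit quaternion [w, x, y, z].
In Python, from station import move_pose, movel, movej, command_gripper, wait, inverse_kinematics, read_camera, camera_info, MotionError, job_done, get_time, get_joint_pos, get_qvel, get_effort, get_tcp_pos, get_ee_rot, get_ft_force, get_ft_torque, get_grip_width, get_finger_force gives the robot as it stands. Calls block until the motion is done:
- move_pose(position, orientation): joint-space move of the TCP to a pose.
- movel(position, frame=None, v=0.15, until_force=None): straight line of the TCP; frame=None keeps the orientation; v is the mean speed in m/s. With until_force (N) it stops when the force on the tool has changed by that much, and returns True; else False.
- movej(angles): joint-space move.
- command_gripper(opening): opening from 0.0 (shut) to 1.0 (fully open); the grip force is fixed at half the most; returns when the fingers have stopped.
- wait(seconds).
- inverse_kinematics(position, orientation): joint angles nearest the present ones, or None.
- read_camera(name): name is "scene" or "top" or "wrist"; returns the picture (400x640x3 uint8, red, green, blue); there is no depth.
- camera_info(name): a dict with "intrinsics" (3x3 intrinsics, pixels), "T" (4x4, takes a point from camera to world coordinates); the wrist camera has in their place "tool_from_camera" (4x4, takes a point from camera to tool coordinates, whose origin is the TCP and whose axes are the flange's). Camera axes: x right, y up, looking along -z (the intrinsics and any distortion apply to the point x, -y, -z); pixel columns grow to the right and rows downward; lengths in m; the calibration is good to about 2 mm. A picture is of the moment at which its call begins: read the wrist's pose just before it. camera_info takes no time and is no camera call.
A pose or a line that the arm cannot do raises MotionError and nothing moves.
- job_done(): hands the job in; it is judged then, once.
Readings, each from a call of its own:
- get_time(): time.
- get_joint_pos(): joint angles.
- get_qvel(): joint speeds.
- get_effort(): joint torques, N m.
- get_tcp_pos(): TCP position.
- get_ee_rot(): TCP orientation.
- get_ft_force(): force on the tool from outside, world axes, zero at the start.
- get_ft_torque(): the same for the moment, N m.
- get_grip_width(): opening from 0.0 (shut) to 1.0 (fully open).
- get_finger_force(): force on a finger pad.
Only numpy, scipy, OpenCV 4.12 (cv2) and the standard library are available. Lean on these libraries where they do the work, as an engineer would, in place of code of your own. Each camera call takes 0.05 s, during which the arm holds its last target. There are 200 camera calls.

TASK

Put the two rectangular plywood templates away on the sloping rack, in one pile: the long one flat on the shelf with one short end against the stop at the shelf's low end, and the short one flat on top of it, centred across its width, also with a short end against the stop. Both lie lengthways down the slope. Leave the round template where it lies.

Things in the scene. Friction and masses are not known exactly. Their poses are not given: they have to be found in the camera images.
- long_template: Long rectangular template of 12 mm plywood, 120 x 56 x 12 mm, with three 14 mm holes in a row along its length, about 55 g, lying flat on the table at the start. Origin: centre of its underside; x along its length, y across its width, z up through its thickness. Both ends are alike.
- short_template: Short rectangular template of 12 mm plywood, 80 x 44 x 12 mm, with two 14 mm holes in a row along its length, about 30 g, lying flat on the table at the start. Origin and axes as for the long one: centre of its underside, x along its length, y across its width, z up through its thickness. Both ends are alike.
- shelf: Fixed grey steel shelf, 160 x 160 mm, sides and high end open, sloping 15 degrees down, roughly away from the robot, to a full-width stop 32 mm high, 8 mm thick, square to it. Rough: things do not slide down. Origin: on its surface at the foot of the stop's inner face, mid-width, 31 mm above the table. x down the slope (shelf at x = -160 to 0 mm), y across, z square out of the surface.
- round_template: Round disc template of the same 12 mm plywood, 72 mm in diameter, 12 mm thick, with a dark mark in the middle, lying flat on the table. Origin: centre of its underside, z up. Not part of the job.
Things that resemble listed ones, but are neither listed nor needed, are in the scene too. Of the things like the part that bears shelf, leave any that is purple; of the rest the smaller one is meant.

How it is judged:
By the outcome, as a careful person would: the job done as asked, in the order asked, and still so for the second after the job is handed in, with the robot touching nothing.
It also fails if it takes over 64 s, if anything falls off the work surface, if the arm or the gripper's body presses on something with over 40 N, if the wrist force passes 120 N, or if a joint passes its speed limit or range.

## Working session

There is one attempt and no reset: what is moved stays moved. The work goes in short steps, each a Python script; the robot and the scene stay as the last script left them, time stands still between calls to the robot, and variables do not carry over. Pictures are saved under pics/ and viewed, at most 10 in all, crops included, and the job is handed in when it is done.

```bash
mkdir -p pics; ls
python3 - <<'E'
from station import *
import cv2,numpy as np
for n in("top","scene"):
    im=read_camera(n); cv2.imwrite(f"pics/{n}0.png",im[:,:,::-1])
    i=camera_info(n); print(n,i)
print(camera_info("wrist"),get_time(),get_ee_rot())
E
```

```text
pics
top {'intrinsics': array([[411.21854645,   0.        , 327.93900568],
       [  0.        , 411.21854645, 203.07461212],
       [  0.        ,   0.        ,   1.        ]]), 'T': array([[-0.01599226,  0.9895539 , -0.14327361,  0.3218716 ],
       [-0.99982032, -0.01436794,  0.01236468,  0.0195474 ],
       [ 0.01017697,  0.14344561,  0.98960587,  1.06285397],
       [ 0.        ,  0.        ,  0.        ,  1.        ]])}
scene {'intrinsics': array([[493.14047047,   0.        , 323.13921498],
       [  0.        , 493.14047047, 206.51483176],
       [  0.        ,   0.        ,   1.        ]]), 'T': array([[ 0.29906989, -0.68290362,  0.66648319,  1.26526331],
       [ 0.95422989,  0.21519229, -0.20769592, -0.25636465],
       [-0.00158574,  0.69809378,  0.71600458,  0.94975751],
       [ 0.        ,  0.        ,  0.        ,  1.        ]])}
{'intrinsics': array([[344.22705313,   0.        , 321.65658961],
       [  0.        , 344.22705313, 199.56055842],
       [  0.        ,   0.        ,   1.        ]]), 'tool_from_camera': array([[ 8.65715516e-05,  9.68482389e-01,  2.49082024e-01,
         6.68641260e-02],
       [ 9.99999390e-01, -3.58036800e-04,  1.04455886e-03,
         5.74216602e-04],
       [ 1.10081739e-03,  2.49081782e-01, -9.68481830e-01,
        -1.61412450e-01],
       [ 0.00000000e+00,  0.00000000e+00,  0.00000000e+00,
         1.00000000e+00]])} 0.1 [-1.05111529e-04  1.55764821e-01  9.87793932e-01 -6.75774539e-04]
```

View pics/top0.png

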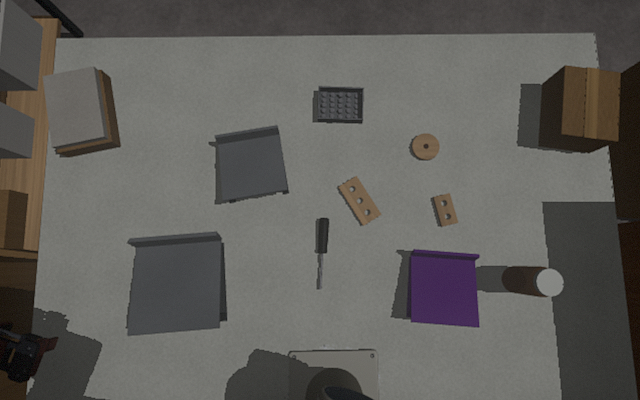

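View pics/scene0.png

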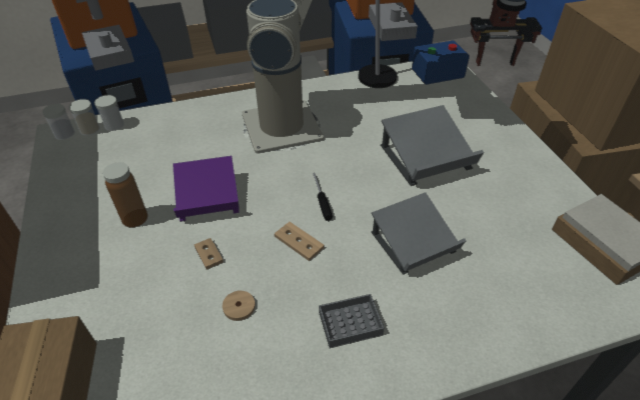

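The top view shows the candidates:
- **Shelves:** small grey (250,165), large grey (177,285), purple (445,290). I choose the small grey one at (250,165).
- **Templates:** long with 3 holes (360,200), short with 2 holes (445,210), round (425,147), which I leave.

The cardboard boxes and the tray at (338,104) are irrelevant. The next step is rough poses, then a close look with the wrist camera.

```bash
cat > h.py <<'E'
from station import *
import cv2,numpy as np
from scipy.spatial.transform import Rotation as Ro
def q2R(q): return Ro.from_quat(np.roll(q,-1)).as_matrix()
def R2q(R): return np.roll(Ro.from_matrix(R).as_quat(),1)
def cam(n):
    i=camera_info(n)
    if n!="wrist": return i["intrinsics"],i["T"],read_camera(n)
    T=np.eye(4);T[:3,:3]=q2R(get_ee_rot());T[:3,3]=get_tcp_pos()
    return i["intrinsics"],T@i["tool_from_camera"],read_camera(n)
def cast(K,T,uv,z):
    uv=np.asarray(uv,float).reshape(-1,2)
    d=(np.linalg.inv(K)@np.c_[uv,np.ones(len(uv))].T).T*[1,-1,-1]
    d=d@T[:3,:3].T; o=T[:3,3]
    return o+d*((z-o[2])/d[:,2])[:,None]
def proj(K,T,P):
    c=(np.asarray(P).reshape(-1,3)-T[:3,3])@T[:3,:3]; c=c*[1,-1,-1]
    p=c@K.T; return p[:,:2]/p[:,2:]
def wood(im):
    h=cv2.cvtColor(im,cv2.COLOR_RGB2HSV)
    return cv2.inRange(h,(5,70,90),(25,255,255))
def blobs(K,T,im,z=.012,amin=100):
    """rects: centre, long, short (m), yaw of long axis"""
    out=[]
    for c in cv2.findContours(wood(im),cv2.RETR_EXTERNAL,cv2.CHAIN_APPROX_NONE)[0]:
        if cv2.contourArea(c)<amin: continue
        P=cast(K,T,c[:,0,:],z)[:,:2]
        (x,y),_,_=r=cv2.minAreaRect((P*1000).astype(np.float32)); b=cv2.boxPoints(r)/1000
        e1,e2=b[1]-b[0],b[2]-b[1]
        if np.linalg.norm(e1)<np.linalg.norm(e2): e1,e2=e2,e1
        out.append((x/1000,y/1000,np.linalg.norm(e1),np.linalg.norm(e2),np.arctan(e1[1]/e1[0])))
    return out
def down(yaw):  # tool x along yaw, z down
    x=np.array([np.cos(yaw),np.sin(yaw),0]);z=np.array([0,0,-1.]);return np.c_[x,np.cross(z,x),z]
E
python3 - <<'E'
from h import *
K,T,im=cam("top")
for b in blobs(K,T,im): print(np.round(b,3))
px=[[216,135],[278,127],[288,193],[220,203]]
print(np.round(cast(K,T,px[:2],.062),3),np.round(cast(K,T,px[2:],.072),3))
E
```

```text
[ 0.453 -0.297  0.078  0.043  0.225]
[ 0.48  -0.074  0.118  0.056  0.543]
[ 0.623 -0.254  0.069  0.068  0.742]
[ 0.739 -0.709  0.196  0.032 -0.144]
[0.682 0.799 0.633 0.117 0.001]
[[0.644 0.286 0.062]
 [0.663 0.13  0.062]] [[0.492 0.104 0.072]
 [0.469 0.269 0.072]]
```

Run:
```python
from h import *
for n,p,yaw in (("shelf",(.56,.19,.24),.123),("long",(.48,-.074,.12),.543),("short",(.453,-.297,.12),.225)):
  for k in (0,np.pi):
    R=down(yaw+k); q=inverse_kinematics(np.array(p)-R[:,0]*.02,R2q(R)); print(n,k,None if q is None else np.round(q,2))
z=-np.array([np.sin(.2618)*np.cos(.123),np.sin(.2618)*np.sin(.123),np.cos(.2618)])
for k in(1,-1):
  y=k*np.array([-np.sin(.123),np.cos(.123),0]);R=np.c_[np.cross(y,z),y,z]
  for p in((.59,.2,.06),(.56,.2,.16)):
    q=inverse_kinematics(p,R2q(R)); print(k,None if q is None else np.round(q,2))
# view
ims=[]
for i,(p,yaw) in enumerate((((.56,.19,.24),.123),((.48,-.074,.12),.543))):
  R=down(yaw+np.pi); move_pose(np.array(p),R2q(R))
  K,T,im=cam("wrist"); np.savez(f"w{i}.npz",K=K,T=T,im=im); ims.append(im)
  if i: [print(np.round(b,4)) for b in blobs(K,T,im,amin=800)]
cv2.imwrite("pics/w0.png",ims[0][:,:,::-1]);cv2.imwrite("pics/w1.png",ims[1][:,:,::-1]);print(get_time())
```

```text
shelf 0 [ 0.31  0.33  1.73 -0.    1.08  1.76]
shelf 3.141592653589793 [ 0.3   0.38  1.65 -0.    1.11 -1.39]
long 0 [-0.21  0.36  2.04 -0.    0.74  0.82]
long 3.141592653589793 [-0.15  0.4   1.97 -0.    0.77 -2.26]
short 0 [-0.63  0.43  1.91 -0.    0.8   0.72]
short 3.141592653589793 [-0.58  0.46  1.85 -0.    0.82 -2.37]
1 [ 0.29  0.74  1.53  0.05  1.13 -1.43]
1 [ 0.3   0.57  1.56  0.05  1.26 -1.41]
-1 [0.29 0.74 1.53 0.05 1.13 1.71]
-1 [0.3  0.57 1.56 0.05 1.26 1.73]
[0.4768 0.1391 0.0737 0.0288 0.8359]
[ 0.6185 -0.257   0.072   0.0633 -1.0271]
[ 0.482  -0.0757  0.1186  0.0554  0.5432]
[ 0.4682 -0.2939  0.0519  0.0441  0.2259]
3.375
```

View pics/w0.png

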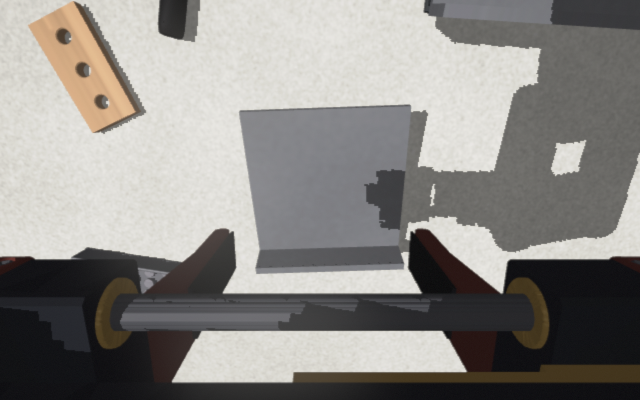

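View pics/w1.png

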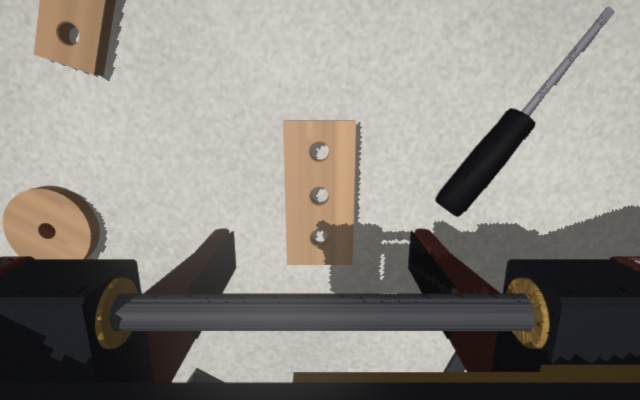

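w0 shows the shelf: high corners at (240,111) and (411,105), stop foot from (259,250) to (405,246). w1 shows the long template centred at (320,193), with 3 holes, which confirms the choice. I'll fit the shelf's edges and grasp the long template.

Run:
```python
from h import *
d=np.load("w0.npz");K,T,im=d["K"],d["T"],d["im"];g=cv2.GaussianBlur(cv2.cvtColor(im,cv2.COLOR_RGB2GRAY),(3,3),0).astype(float)
gy=np.gradient(g,axis=0); gx=np.gradient(g,axis=1)
def fit(pts):
    vx,vy,x,y=cv2.fitLine(np.array(pts,np.float32),cv2.DIST_HUBER,0,.01,.01).ravel(); return vx,vy,x,y
def at(l,u): return l[3]+(u-l[2])*l[1]/l[0]
high=fit([(u,98+np.argmin(gy[98:118,u])) for u in range(248,404)])
foot=fit([(u,238+np.argmin(gy[238:257,u])) for u in range(266,398)])
left=fit([(232+np.argmin(gx[v,232:264]),v) for v in range(120,240)])
for n,l,z,us in(("high",high,.0724,(241,411)),("foot",foot,.031,(259,405))):
    P=cast(K,T,[(u,at(l,u)) for u in us],z); e=P[1]-P[0]; print(n,[round(at(l,u),1) for u in us],P.round(4).tolist(),np.linalg.norm(e),np.arctan2(e[1],e[0])-np.pi/2)
# left edge: intersect with high/foot
def isect(a,b):
    A=np.array([[a[0],-b[0]],[a[1],-b[1]]]);t=np.linalg.solve(A,[b[2]-a[2],b[3]-a[3]]);return a[2]+t[0]*a[0],a[3]+t[0]*a[1]
A=cast(K,T,[isect(left,high)],.0724)[0];B=cast(K,T,[isect(left,foot)],.031)[0];e=B-A
print("left",A,B,np.hypot(*e[:2]),"want .1545 yaw",np.arctan2(e[1],e[0]))
```

```text
high [np.float32(109.8), np.float32(103.9)] [[0.5016, 0.1081, 0.0724], [0.4769, 0.2631, 0.0724]] 0.15696210116276268 0.15749292330894926
foot [np.float32(249.5), np.float32(245.0)] [[0.656, 0.1296, 0.031], [0.6296, 0.2957, 0.031]] 0.1682099885211588 0.1575345745460719
left [0.50196993 0.10556668 0.0724    ] [0.65591363 0.12992273 0.031     ] 0.1558585274243718 want .1545 yaw 0.15691339379653457
```

```bash
cat >> h.py <<'E'
YAW=.157; O=np.array([.642,.209,.031]); a=np.radians(15)
h_=np.array([np.cos(YAW),np.sin(YAW),0])
SX=h_*np.cos(a)-np.array([0,0,np.sin(a)]); SZ=h_*np.sin(a)+np.array([0,0,np.cos(a)]); SY=np.cross(SZ,SX)
RS=np.c_[-SX,SY,-SZ]; QS=R2q(RS)   # tool x uphill
def sh(x,y,z): return O+SX*x+SY*y+SZ*z
def insh(p): return np.array([SX,SY,SZ])@(np.asarray(p)-O)
def st(m): print(m,"t%.2f"%get_time(),"shelf",insh(get_tcp_pos()).round(4),"F",np.round(get_ft_force(),1),"grip %.3f"%(get_grip_width()*88),"pad",np.round(get_finger_force(),1),flush=True)
def pick(x,y,yaw,w):
    p=np.array([x,y,.0025]); Q=R2q(down(yaw)); 
    move_pose(p+[0,0,.06],Q); print("contact",movel(p,v=.1,until_force=8),get_tcp_pos())
    command_gripper((w-.006)/.088); st("gripped"); movel(p+[0,0,.1],v=.2); st("lifted")
def place(x0,zb):  # x0: centre at start of slide; zb: height of underside
    move_pose(sh(x0,0,zb+.07),QS); movel(sh(x0,0,zb+.015),v=.1); st("over")
    c=movel(sh(x0,0,zb-.005),v=.02,until_force=4); st(f"down {c}")
    z=insh(get_tcp_pos())[2]+.0015; movel(sh(x0,0,z),v=.02)
    c=movel(sh(x0+.06,0,z),v=.03,until_force=6); st(f"stop {c}")
E
python3 - <<'E'
from h import *
pick(.482,-.0757,.5432+np.pi,.056)
E
```

```text
contact False [ 0.48248421 -0.07575928  0.0030488 ]
gripped t5.07 shelf [-0.1882 -0.2562 -0.0798] F [0.1 0.7 3.1] grip 55.768 pad 30.0
lifted t5.72 shelf [-0.2145 -0.256   0.0161] F [-0.2 -0.  -1. ] grip 55.770 pad 30.0
```

Run:
```python
from h import *
p=get_tcp_pos(); movel([p[0],p[1],.19],v=.25)
move_pose(sh(-.1,0,.12),QS)
place(-.1,.0)
```

```text
over t8.36 shelf [-0.0995  0.0001  0.0157] F [ 0.4 -0.1 -0.2] grip 55.963 pad 30.0
down True t9.01 shelf [-0.1    -0.      0.0028] F [ 0.6 -0.7  4.2] grip 56.000 pad 30.0
stop True t10.57 shelf [-0.059  -0.0001  0.0033] F [ 0.4 -0.4 -1.1] grip 55.944 pad 30.0
```

Run:
```python
from h import *
p=insh(get_tcp_pos())
print(movel(sh(p[0]+.006,0,p[2]),v=.015,until_force=5)); st("press")
p=insh(get_tcp_pos())
print(movel(sh(p[0],0,p[2]-.006),v=.015,until_force=4)); st("lower")
command_gripper(.8); st("open")
p=insh(get_tcp_pos()); movel(sh(p[0],0,.1),v=.2)
move_pose(sh(-.09,0,.19),QS); K,T,im=cam("wrist"); np.savez("w2.npz",K=K,T=T,im=im); cv2.imwrite("pics/w2.png",im[:,:,::-1]); st("")
```

```text
True
press t10.81 shelf [-0.0587 -0.0002  0.0028] F [ 0.4 -0.1  3.9] grip 56.116 pad 30.0
True
lower t11.02 shelf [-0.0587 -0.0001  0.0028] F [-0.5 -0.6  4.3] grip 55.680 pad 30.0
open t11.47 shelf [-0.0591 -0.0002  0.002 ] F [-0.1 -0.1  0.1] grip 70.565 pad 0.0
 t12.63 shelf [-9.070e-02 -1.000e-04  1.881e-01] F [ 0.  -0.4 -1. ] grip 70.168 pad 0.0
```

View pics/w2.png

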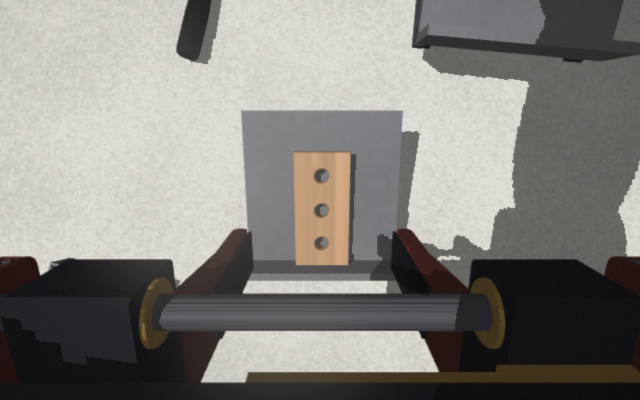

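```bash
cat >> h.py <<'E'
def castS(K,T,uv,zs):  # to shelf-frame plane z=zs
    uv=np.asarray(uv,float).reshape(-1,2); d=(np.linalg.inv(K)@np.c_[uv,np.ones(len(uv))].T).T*[1,-1,-1]@T[:3,:3].T
    t=(zs-insh(T[:3,3])[2])/(d@SZ); return (T[:3,3]+d*t[:,None]-O)@np.array([SX,SY,SZ]).T
E
python3 - <<'E'
from h import *
d=np.load("w2.npz");K,T,im=d["K"],d["T"],d["im"]
c=max((c for c in cv2.findContours(wood(im),0,1)[0] if cv2.contourArea(c)>2000),key=cv2.contourArea)
P=castS(K,T,c[:,0],.012)[:,:2];r=cv2.minAreaRect((P*1000).astype(np.float32));print(r,P.min(0),P.max(0))
print(proj(K,T,[sh(0,0,0),sh(0,0,.012),sh(0,0,.032),sh(-.16,.08,0),sh(-.16,-.08,0)]).round(1))
big=cv2.resize(im[230:290,230:420],None,fx=4,fy=4,interpolation=cv2.INTER_CUBIC);cv2.imwrite("pics/w2c.png",big[:,:,::-1])
E
```

```text
((-59.17573165893555, -0.09034538269042969), (56.196372985839844, 120.27835083007812), 89.9959945678711) [-0.11931553 -0.02819068] [0.00096151 0.02800694]
[[321.9 258.5]
 [321.9 263.2]
 [321.9 271.6]
 [403.1 108.2]
 [240.8 108.3]]
```

View pics/w2c.png

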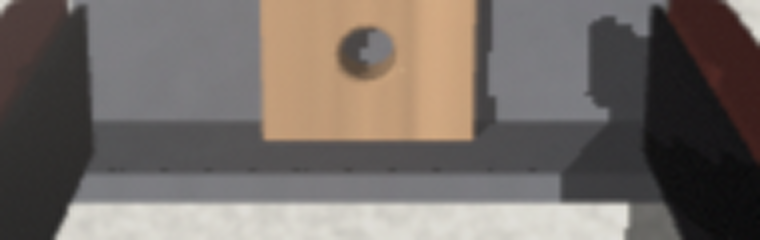

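The long template lies square: its end is at v=265, 4.5 px past the foot line, where 4.7 px is expected for contact. I'll nudge it home with the shut fingers, then fetch the short one.

Run:
```python
from h import *
command_gripper(0)
move_pose(sh(-.15,0,.05),QS); movel(sh(-.15,0,.005),v=.08,until_force=6); st("behind")
print(movel(sh(-.120,0,.005),v=.02,until_force=5)); st("nudged")
movel(sh(-.15,0,.005),v=.08); movel(sh(-.15,0,.12),v=.25); command_gripper(1)
R=down(.225+np.pi); move_pose(np.array([.453,-.297,.12]),R2q(R))
K,T,im=cam("wrist"); b=min(blobs(K,T,im,amin=800),key=lambda b:np.hypot(b[0]-.453,b[1]+.297)); print(np.round(b,4),get_time())
assert abs(b[2]-.08)<.006 and abs(b[3]-.044)<.006
pick(b[0],b[1],b[4]+np.pi,.044)
p=get_tcp_pos(); movel([p[0],p[1],.19],v=.25); move_pose(sh(-.08,0,.12),QS); st("hover")
```

```text
behind t15.13 shelf [-0.1498  0.      0.005 ] F [-0.4 -0.3  0.8] grip 0.334 pad 0.0
True
nudged t16.11 shelf [-1.308e-01 -1.000e-04  4.400e-03] F [0.  0.5 0. ] grip 0.417 pad 0.0
[ 0.4544 -0.2976  0.079   0.0433  0.2251] 20.3417
contact False [ 0.45476323 -0.29785019  0.0029151 ]
gripped t22.18 shelf [-0.2481 -0.471  -0.0959] F [-0.4  0.   1.5] grip 43.750 pad 30.0
lifted t22.83 shelf [-0.2742 -0.4707  0.    ] F [ 0.  -0.  -0.7] grip 44.051 pad 30.0
hover t25.23 shelf [-0.08   -0.0012  0.12  ] F [-0.  -0.7 -0.8] grip 43.639 pad 30.0
```

Run:
```python
from h import *
place(-.08,.012)
p=insh(get_tcp_pos())
print(movel(sh(p[0]+.006,0,p[2]),v=.015,until_force=5)); st("press")
p=insh(get_tcp_pos())
print(movel(sh(p[0],0,p[2]-.006),v=.015,until_force=4)); st("lower")
command_gripper(.75); st("open")
p=insh(get_tcp_pos()); movel(sh(p[0],0,.1),v=.2)
move_pose(sh(-.09,0,.19),QS); K,T,im=cam("wrist"); np.savez("w3.npz",K=K,T=T,im=im); st("")
P=lambda c:castS(K,T,c[:,0],.012)
print(proj(K,T,[sh(0,0,.024),sh(-.08,.022,.024),sh(-.08,-.022,.024),sh(-.12,.028,.012),sh(-.12,-.028,.012)]).round(1))
cv2.imwrite("pics/w3.png",cv2.resize(im[100:290,220:420],None,fx=3,fy=3,interpolation=cv2.INTER_CUBIC)[:,:,::-1])
```

```text
over t26.20 shelf [-0.0795  0.0001  0.0276] F [-0.1 -0.9 -0.6] grip 44.396 pad 30.0
down True t26.86 shelf [-0.0801 -0.      0.0145] F [0.4 0.3 4.3] grip 44.153 pad 30.0
stop True t28.42 shelf [-0.039  -0.0001  0.0151] F [-0.2 -0.4 -1.3] grip 43.894 pad 30.0
True
press t28.65 shelf [-0.0388 -0.0002  0.0145] F [0.2 0.2 3.9] grip 43.976 pad 30.0
True
lower t28.86 shelf [-0.0388 -0.0002  0.0145] F [0.  0.  4.9] grip 43.553 pad 30.0
open t29.42 shelf [-0.0391 -0.0002  0.0139] F [-0.3  0.7 -0.3] grip 65.958 pad 0.0
 t30.54 shelf [-9.070e-02 -1.000e-04  1.881e-01] F [-0.3  0.5 -0.5] grip 66.086 pad 0.0
[[321.9 268.3]
 [344.5 193. ]
 [299.4 193. ]
 [350.5 150.5]
 [293.4 150.5]]
```

View pics/w3.png

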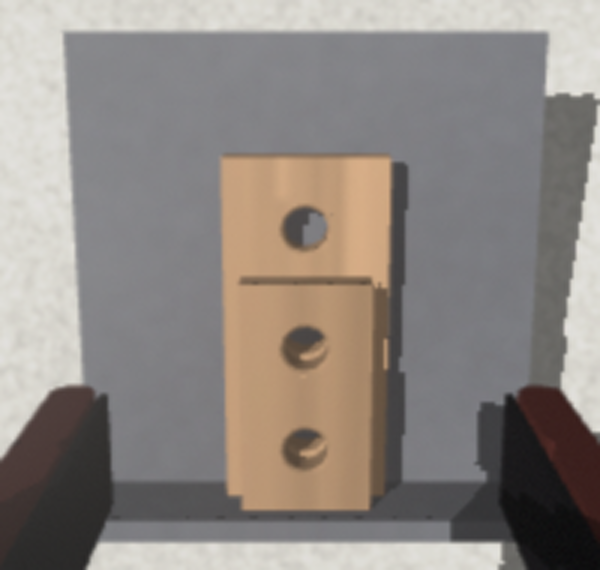

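The picture shows the short template centred on the long one. Its low end is at v≈270, where 270.3 is expected for contact. Both are square and against the stop, so I'm handing in.

```bash
python3 -c "
from station import *
print(job_done(),get_time())"
```

```text
the job is handed in; nothing more can be done
the job is handed in; nothing more can be done
```

Both templates are piled on the small grey shelf, the long one underneath and the short one centred on top, both with an end against the stop as far as the last camera view shows; the round one was left alone, and I handed the job in at about 31 s.

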